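# Latch open the lid of the honey sump with its lever

## Task

Open the honey sump by its lever so the strainer can be got at: press the pad at the lever's long end down as far as it goes with your fingertips, push it sideways away from the sump, still pressed down, to the end of the pocket in the gate plate, then ease off so that the lever stays caught there and the heavy lid stays up, and move clear. Work the pad only: do not take hold of the lever's bar or touch the lid, do not let the lid slam, and leave the jars and other things on the bench where they are.

Things in the scene. Friction and masses are not known exactly. Their poses are not given: they have to be found in the camera images.
- gate (a point): Middle of the upright slot of the sump's gate plate, 145 mm above the bench; x points along the lever to the back of the sump, y to its left, z up. The sump is a stainless box fixed to the bench, 260 mm long (x), 270 wide (y), 180 high; front wall 50 mm behind this point (+x), right wall 30 mm to its left (+y). The lever's pivot lies 140 mm behind this point at the same height.
- pad_top (a point): Middle of the upper face of the press pad, a stainless dish at the lever's long front end, 300 mm from the pivot: floor 52 x 52 mm, edges flared to 80 x 80 mm and 10 mm up. Height: at rest 205 mm above the bench (pad tilted 0.155 rad), 110 pressed down on its stop, 132 when caught in the pocket. It pushes back up with 6 to 14 N; sideways takes 2 to 6 N, so fingertips may slide on the floor until the flared edge takes them.
- bar: Lever bar, flat stainless, 445 x 10 x 20 mm, pad at its front end. Origin in it 200 mm ahead of the pivot; x along it to the back. Its short end lies under a roller on the lid's right side. It goes down through an upright slot in the gate plate; the slot's foot opens into a pocket on the side away from the sump, behind a 4 mm tooth: it passes with the pad below 120 mm, is inside with the pad 42 mm outward, at the end at 55.
- lid: Heavy flat stainless lid of the sump, 272 x 288 mm, about 1.5 kg, with a small bow handle on top near its front edge; hinged along the sump's back top edge (origin at the middle of its front edge, 260 mm from the hinge; x to the sump's back, z out of the lid's top, so its z axis tilts as it opens: upright when shut, about 0.44 rad off with the lever in its pocket). Not to be touched.
- jar_a: Closed honey jar, dark amber with a yellow lid, 68 mm across, 105 mm high, standing by the sump; origin under its base. Bystander.
- jar_b: Another such jar. Bystander.
- jar_c: Another such jar. Bystander.
- cap_a: Loose yellow jar lid, 72 mm across, 17 mm high, lying on the bench; origin under it. Bystander.
- cap_b: Another such lid. Bystander.
- beaker: Stainless mug, 76 mm across, 100 mm high, origin under its base. Bystander.
- scraper: Spatula with white handle lying on the bench. Bystander.

How it is judged (in metres and radians):
On the way:
1. the lid is raised by the fingers pressing on the pad (angle between lid's own z axis and vertical above 0.38 rad and contact force between the fingers and pad above 2 N), for 0.2 s.
At the end, for the whole second after the job is handed in: The lever is caught in the gate plate's pocket (pad more than 39 mm outward of straight and risen behind the tooth, 122.5 to 140 mm above the bench) and the lid stands open more than 0.38 rad, still (angle between lid's own z axis and vertical above 0.38 rad and y of pad_top in the frame of gate below -0.039 m and z of pad_top in the frame of gate between -0.0225 and -0.005 m and angular speed of lid below 0.05 rad/s); the robot touches nothing.
It fails at once if the lid is touched by the robot (contact force between any of the fingers, the arm and lid above 1 N).
It fails at once if the lever's bar is gripped or pushed instead of the pad (contact force between the fingers and bar above 3 N).
It fails at once if the lid slams or is thrown open (angular speed of lid above 2.5 rad/s).
It fails at once if a jar, jar lid, mug or spatula is moved or lifted more than 25 mm (distance of any of jar_a, jar_b, jar_c, cap_a, cap_b, beaker, scraper from where it was at the start of the episode above 0.025 m).
It also fails if it takes over 45 s, if anything falls off the work surface, if the arm or the gripper's body presses on something with over 40 N, if the wrist force passes 120 N, or if a joint passes its speed limit or range.

## Robot

A 6-joint arm with a two-finger parallel gripper is mounted at the origin on the work surface. World frame = base frame: x ahead of the robot, y to its left, z up, the work surface at z = 0. Lengths are in mm, angles in rad, forces in N, time in s.
With the tool pointing down it reaches from about 325 to 775 mm from the base axis. Payload 9.3 kg.
Tool frame: the origin (TCP) lies midway between the tips of the shut fingers; the grasp point (between the pads) lies 19 mm behind it; z points along the fingers, y is the line along which they close (so a half turn about z gives the same grasp; the last joint's range is limited). The gripper opens to 85 mm and grips with 20 to 120 N. Pads are 22 mm wide; open, the fingers measure 114 mm over their backs; the gripper's body (76 mm by 85 mm) begins 54 mm behind the grasp point. The pads swing forward as they close: fully open they stand 13 mm farther back than shut.
Start: joints at [1.175, 0.259, 0.021, 1.334, 0, 1.418], TCP at [132.233, 533.864, 231.279] pointing down, gripper open.
Joint ranges: [-3.04, 3.04], [-0.91, 1.82], [-1.04, 1.36], [-1.92, 1.95], [-1.52, 1.45], [-3.14, 3.14]. Speed limits (rad/s): [2.22, 2.22, 2.79, 3.14, 3.14, 3.14].

## Interface

Orientations are given as a rotation vector (axis times angle).
In Python, from plant import arm gives the robot as it stands.
- The arm moves only by the tool carry_out, never from a script. Its argument "steps" is a list of rows, each a list of 7 numbers: the shift along the tool's x, y, z in units of 40 mm (1.0 is 40 mm), then the turn, a rotation vector about the tool's x, y, z in units of 5 degrees (1.0 is 5 degrees), then the opening, from 0 (shut) to 1 (fully open). In form: [[x, y, z, ax, ay, az, fingers], ...]. A call has 1 to 8 rows; each row is the pose to reach, as a shift and turn from the pose commanded when the call began, along the tool's axes at that moment; what a row does not reach only later rows make up. A row lasts 1/12 s, in which the tool goes at most 41.7 mm and 7.16 degrees, less where a joint would pass 70% of its speed; a pose out of reach is approached as far as the arm can. A call with a gripper value outside its range is refused whole. The fingers move at their own pace and stop on an object; the grip force is fixed at half the most. Time passes only in rows, so rows that repeat a pose let the fingers close. It gives the time, the measured TCP pose, the force, the opening and the grip force at its end, in the units of the state.
- arm.observe(): the state, without advancing time (a new reading comes with each control period).
- arm.capture(name): name is "scene" or "side" or "wrist"; returns a dict with "color" (420x560x3 uint8, red, green, blue), "intrinsics" (3x3 intrinsics, pixels), "R" (3x3) and "t" (3): a world point X has camera coordinates R X + t; the wrist camera has in their place "mount" (4x4, takes a point from camera to tool coordinates, whose origin is the TCP and whose axes are the flange's). Camera axes: x right, y down, z forward; pixel columns grow to the right and rows downward; lengths in mm; the calibration is good to about 2 mm. The wrist camera is an equidistant fisheye: a pixel r from the principal point sees the ray r / f radians off the axis. A picture is of the moment at which its call begins: read the wrist's pose just before it. There is no depth.
- arm.job_done(): hands the job in; it is judged then, once.
The state is a dict: "time_s": time; "qpos": joint angles; "joint_velocities": joint speeds; "effort": joint torques, N m; "tcp_pos": TCP position; "ee_rot": TCP orientation; "force": force on the tool from outside, world axes, zero at the start; "moment": the same for the moment, N m; "width": opening from 0.0 (shut) to 1.0 (fully open); "gripper_force": force on a finger pad.
Only numpy, scipy, OpenCV 4.12 (cv2) and the standard library are available. Lean on these libraries where they do the work, as an engineer would, in place of code of your own. Each camera call takes 0.05 s, during which the arm holds its last target. There are 200 camera calls.

## Working session

There is one attempt and no reset: what is moved stays moved. The work goes in short steps, Python scripts to look and compute and a tool call to move; the robot and the scene stay as the last step left them, time stands still between calls to the robot, and variables do not carry over. Pictures are saved under pics/ and viewed, at most 10 in all, crops included, and the job is handed in when it is done.

Besides the shell and the picture viewer there is one more tool, called after ">>>" as name(argument=value, ...), one argument or row to a line, values as JSON. carry_out: Moves the arm, as the interface text tells. Its arguments: {"type":"object","properties":{"steps":{"type":"array"}},"required":["steps"]}

```bash
mkdir -p pics
cat > h.py <<'E'
from plant import arm
import numpy as np, cv2, pickle
from scipy.spatial.transform import Rotation as Ro
E
python3 - <<'E'
from h import *
s=arm.observe(); print(s)
d={}
for n in ("scene","side"):
    c=arm.capture(n); d[n]=c
    cv2.imwrite(f"pics/{n}.png",cv2.resize(c["color"][:,:,::-1],(800,600),interpolation=cv2.INTER_CUBIC))
    print(n,c["intrinsics"].tolist(),(-c["R"].T@c["t"]).round())
pickle.dump(d,open("c.pkl","wb"))
E
```

```text
{'time_s': 0.0, 'qpos': array([ 1.17541703e+00,  2.59214935e-01,  2.07674627e-02,  1.33372428e+00,
       -9.27002238e-07,  1.41818398e+00]), 'joint_velocities': array([ 0.00129326,  0.00048306, -0.00060495, -0.0010092 , -0.00113367,
        0.00039431]), 'effort': array([-3.91746607e-04, -5.55639231e+01,  3.44530463e+01,  1.37102162e-02,
       -3.20397976e-04, -3.65784501e-06]), 'tcp_pos': array([132.11447896, 533.60312736, 230.65606846]), 'ee_rot': array([-3.80356640e-01, -3.11810780e+00,  2.08006566e-03]), 'force': array([ 1.13263283, -0.339783  ,  0.35829997]), 'moment': array([-0.00607034,  0.00599386,  0.0145764 ]), 'gripper_force': 0.0, 'width': 0.9992817181255037}
scene [[389.48603341798673, 0.0, 279.4158921295986], [0.0, 389.48603341798673, 213.3602581355019], [0.0, 0.0, 1.0]] [1022. -658.  775.]
side [[445.61829373601284, 0.0, 275.9981818301804], [0.0, 445.61829373601284, 209.962492509972], [0.0, 0.0, 1.0]] [ 276. -831.  871.]
```

View pics/scene.png

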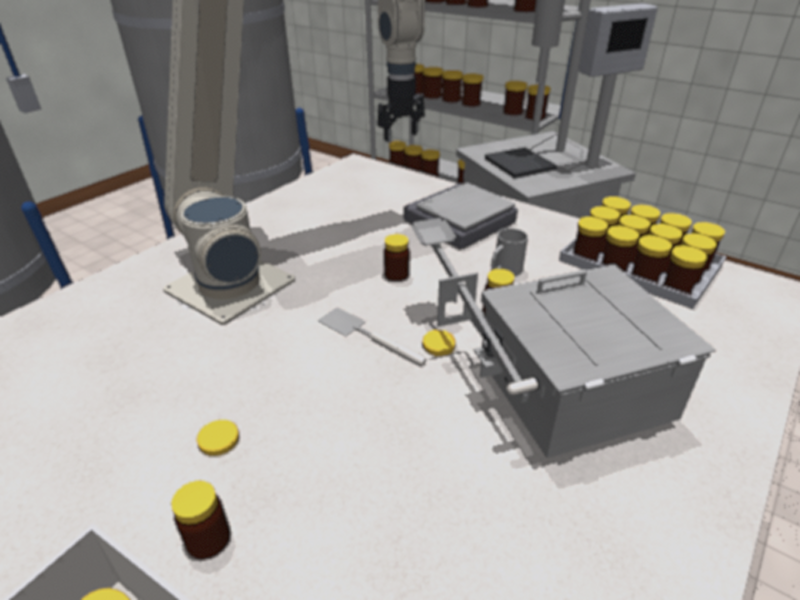

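View pics/side.png

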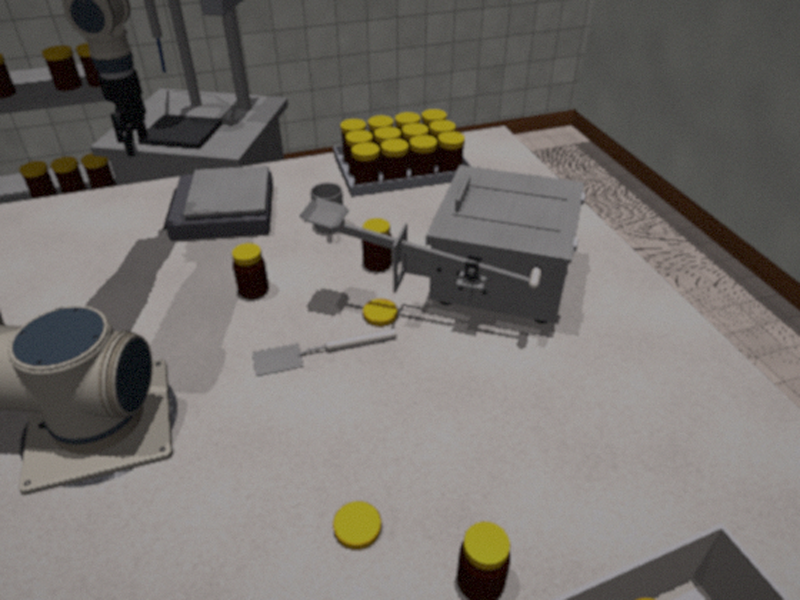

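The scene view shows the pad at about (435,233) and the gate at (458,300). In the side view the pad is at about (325,213) and the gate at (400,255). A jar stands about 110 mm from the pad and another one behind the gate. I'll take enlarged crops of both views.

Run:
```python
from h import *
d=pickle.load(open("c.pkl","rb"))
a=d["scene"]["color"][130:290,270:430]  # x5
b=d["side"]["color"][110:240,200:420]
cv2.imwrite("pics/a.png",cv2.resize(a[:120,:160,::-1],(800,600),interpolation=cv2.INTER_CUBIC))
cv2.imwrite("pics/b.png",cv2.resize(b[:120,:160,::-1],(800,600),interpolation=cv2.INTER_CUBIC))
```

```text
(no output)
```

View pics/a.png

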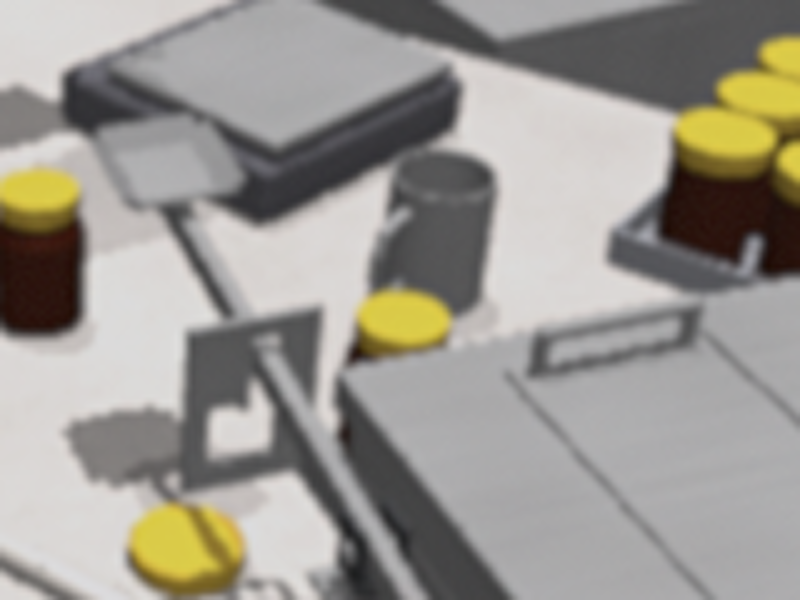

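View pics/b.png

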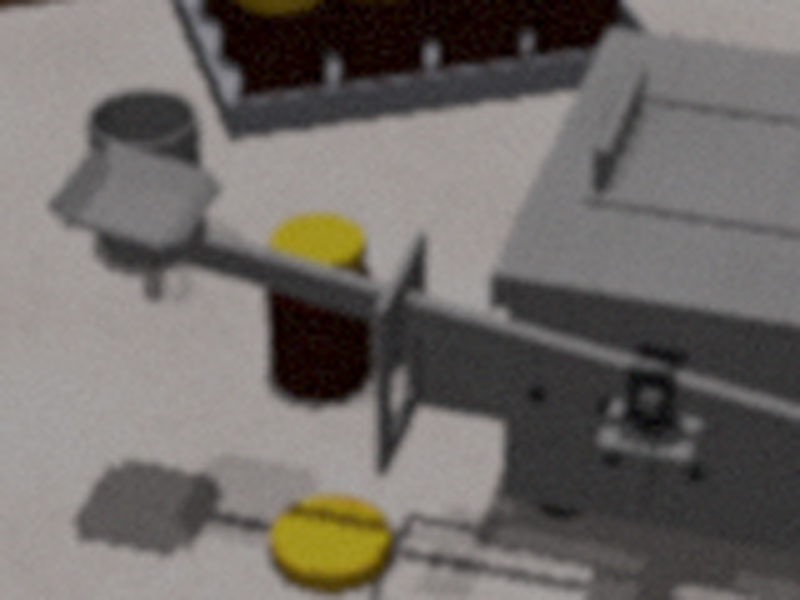

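The crops agree with the full views. The pad is centred at a(172,160) and b(135,195). The front-right lid corner is at a(340,378) and b(495,280), and the gate pocket is visible on the side away from the sump. Next I'll triangulate.

Run:
```python
from h import *
d=pickle.load(open("c.pkl","rb"))
P=[d[n]["intrinsics"]@np.c_[d[n]["R"],d[n]["t"]] for n in("scene","side")]
A=lambda x,y:(270+x/5-.4,130+y/5-.4); B=lambda x,y:(200+x/5-.4,110+y/5-.4); F=lambda x,y:(x*.7,y*.7)
pts=dict(pad=(A(172,160),B(135,195)),lidFR=(A(340,378),B(495,280)),lidFL=(F(612,267),F(462,169)),lidBL=(F(713,350),F(584,180)),
 lidBR=(F(553,383),F(573,256)),gateTopIn=(A(322,308),B(424,236)),gateBotOut=(A(185,487),B(382,470)),
 jarA=(A(40,190),None),)
def tri(p,q):
    X=cv2.triangulatePoints(P[0],P[1],np.array(p,float).reshape(2,1),np.array(q,float).reshape(2,1))[:,0];X=X[:3]/X[3]
    e=[np.linalg.norm((M@np.r_[X,1])[:2]/(M@np.r_[X,1])[2]-u) for M,u in zip(P,(p,q))]
    return X,e
R={}
for k,(p,q) in pts.items():
    if q is not None: R[k],e=tri(p,q);print(k,R[k].round(1),np.round(e,2))
for a,b in(("lidFR","lidFL"),("lidFR","lidBR"),("lidFL","lidBL"),("lidBR","lidBL")):
    v=R[b]-R[a];print(a,b,np.linalg.norm(v).round(1),np.degrees(np.arctan2(v[1],v[0])).round(2))
# jar tops at z=105, beaker at z=100, cap at 17
def pl(i,u,z):
    n=("scene","side")[i];c=d[n];C=-c["R"].T@c["t"];r=c["R"].T@np.linalg.inv(c["intrinsics"])@np.r_[u,1];return (C+r*(z-C[2])/r[2]).round()
print("jarA",pl(0,A(40,188),105),pl(1,F(247,252),105));print("jarB",pl(0,A(403,315),105),pl(1,B(318,237),105))
print("beaker",pl(0,A(443,172),100),pl(1,B(145,122),100));print("cap",pl(0,A(187,542),17),pl(1,B(330,530),17))
```

```text
pad [459.8 211.4 208. ] [0.22 0.18]
lidFR [635.5 111.7 177.9] [0.22 0.17]
lidFL [799.5 334.  180.7] [0.63 0.43]
lidBL [1017.1  184.9  188.4] [1.81 1.04]
lidBR [848.4 -57.6 201.3] [0.33 0.21]
gateTopIn [604.9 142.5 194. ] [0.1  0.08]
gateBotOut [560.2  81.9  87. ] [0.03 0.03]
lidFR lidFL 276.2 53.58
lidFR lidBR 273.0 -38.51
lidFL lidBL 263.9 -34.4
lidBR lidBL 295.8 55.16
jarA [307. 281. 105.] [305. 277. 105.]
jarB [586. 288. 105.] [586. 291. 105.]
beaker [517. 474. 100.] [517. 469. 100.]
cap [544. 113.  17.] [540. 120.  17.]
```

The geometry checks out: the pad is at (460,211,208), against 205 expected. Lid edges measure 276 and 273 mm, the lever yaw is about -36.5°, and the gate is near (585,119). I'm going above the pad with fingers shut, slightly to the outward side.

>>> carry_out(
  steps=[
    [-1,-0.6,-1,0,0,0.5,0],
    [-2,-1.2,-1,0,0,1,0],
    [-3,-1.8,-1,0,0,1.5,0],
    [-4,-2.4,-1,0,0,2,0],
    [-4.8,-2.9,-1,0,0,2.5,0],
    [-5.6,-3.4,-1,0,0,3,0],
    [-6.4,-3.9,-1,0,0,3.5,0],
    [-7.2,-4.4,-1,0,0,4.5,0],
  ],
)

```text
time_s: 0.77
tcp_pos: [359.7, 303.0, 271.2]
ee_rot: [-0.984, -2.984, 0.0]
force: [1.0, 1.0, -0.2]
width: 0.003
gripper_force: 0.0
```

```bash
cat > w.py <<'E'
from h import *
import sys
G=np.array([585,119,145.]);th=-0.637
def go(T):
    s=arm.observe();R=Ro.from_rotvec(s["ee_rot"]).as_matrix()
    a=R[:,1];print("t",round(s["time_s"],2),"tcp",s["tcp_pos"].round(1),"f",s["force"].round(1),"ty deg",np.degrees(np.arctan2(a[1],a[0])).round(1),"tilt",R[:,2].round(3))
    print("units",(R.T@(np.array(T)-s["tcp_pos"])/40).round(2))
if __name__=="__main__": go([float(x) for x in sys.argv[1:4]])
E
python3 w.py 456 206 265
```

```text
t 0.77 tcp [359.7 303.  271.2] f [ 1.   1.  -0.2] ty deg 53.5 tilt [-0.  0. -1.]
units [-3.38 -0.52  0.16]
```

>>> carry_out(
  steps=[
    [-0.9,-0.15,0.1,0,0,0,0],
    [-1.8,-0.3,0.1,0,0,0,0],
    [-2.7,-0.45,0.15,0,0,0,0],
    [-3.38,-0.52,0.15,0,0,0,0],
    [-3.38,-0.52,0.15,0,0,0,0],
    [-3.38,-0.52,0.15,0,0,0,0],
  ],
)

```text
time_s: 1.27
tcp_pos: [456.0, 206.6, 264.6]
ee_rot: [-0.985, -2.982, 0.001]
force: [-0.1, -0.0, 0.7]
width: -0.002
gripper_force: 0.0
```

```bash
python3 w.py 456 206 210
python3 - <<'E'
from h import *
o=[]
for n,(r,c) in (("scene",(120,260)),("side",(60,180))):
    k=arm.capture(n)["color"][r:r+150,c:c+100,::-1]; o.append(cv2.resize(k,(400,600),interpolation=cv2.INTER_CUBIC))
cv2.imwrite("pics/e.png",np.hstack(o))
E
```

```text
t 1.27 tcp [456.  206.6 264.6] f [-0.1 -0.   0.7] ty deg 53.4 tilt [-0.001 -0.    -1.   ]
units [-0.01 -0.01  1.36]
```

View pics/e.png

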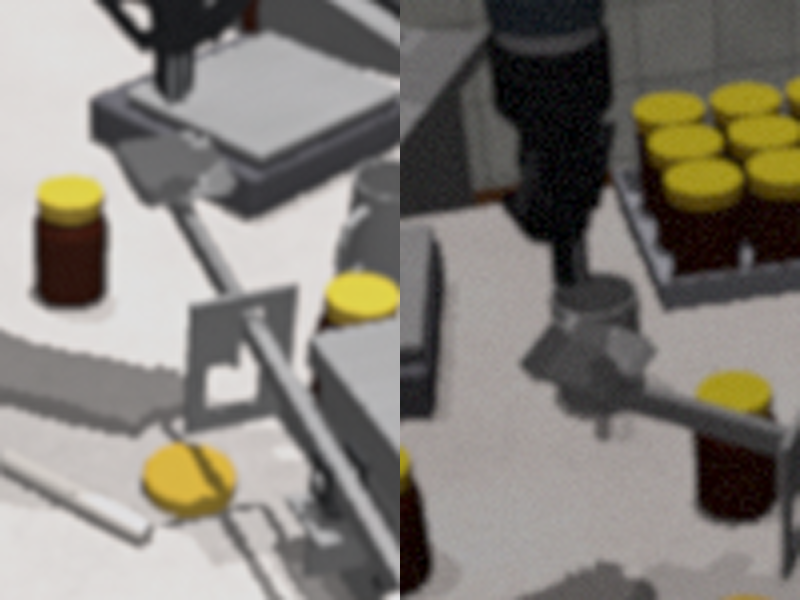

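The shut fingertips stand above the pad: scene tip (172,98) over pad (177,168), side tip (570,285) over pad (588,355). Both agree with the estimate, so I'll descend gently.

>>> carry_out(
  steps=[
    [0,0,0.35,0,0,0,0],
    [0,0,0.7,0,0,0,0],
    [0,0,1.0,0,0,0,0],
    [0,0,1.2,0,0,0,0],
    [0,0,1.4,0,0,0,0],
    [0.01,0,1.6,0,0,0,0],
    [0.02,0,1.8,0,0,0,0],
    [0.03,0,2.0,0,0,0,0],
  ],
)

```text
time_s: 2.03
tcp_pos: [453.4, 210.2, 186.7]
ee_rot: [-0.979, -2.985, -0.006]
force: [-8.4, 5.5, 17.1]
width: 0.004
gripper_force: 7.9
```

>>> carry_out(
  steps=[
    [0.1,0,0.2,0,0,0,0],
    [0.2,0,0.4,0,0,0,0],
    [0.25,0,0.6,0,0,0,0],
    [0.25,0,0.8,0,0,0,0],
    [0.25,0,1.0,0,0,0,0],
  ],
)

```text
time_s: 2.45
tcp_pos: [448.2, 214.5, 146.8]
ee_rot: [0.98, 2.979, 0.003]
force: [3.1, -3.9, 11.0]
width: -0.0
gripper_force: 5.4
```

```bash
python3 w.py 456 206 112
python3 - <<'E'
from h import *
o=[]
for n,(r,c) in (("scene",(120,260)),("side",(60,180))):
    k=arm.capture(n)["color"][r:r+150,c:c+100,::-1]; o.append(cv2.resize(k,(400,600),interpolation=cv2.INTER_CUBIC))
cv2.imwrite("pics/f.png",np.hstack(o))
E
```

```text
t 2.45 tcp [448.2 214.5 146.8] f [ 3.1 -3.9 11. ] ty deg 53.6 tilt [ 0.006 -0.    -1.   ]
units [-0.28 -0.06  0.87]
```

View pics/f.png

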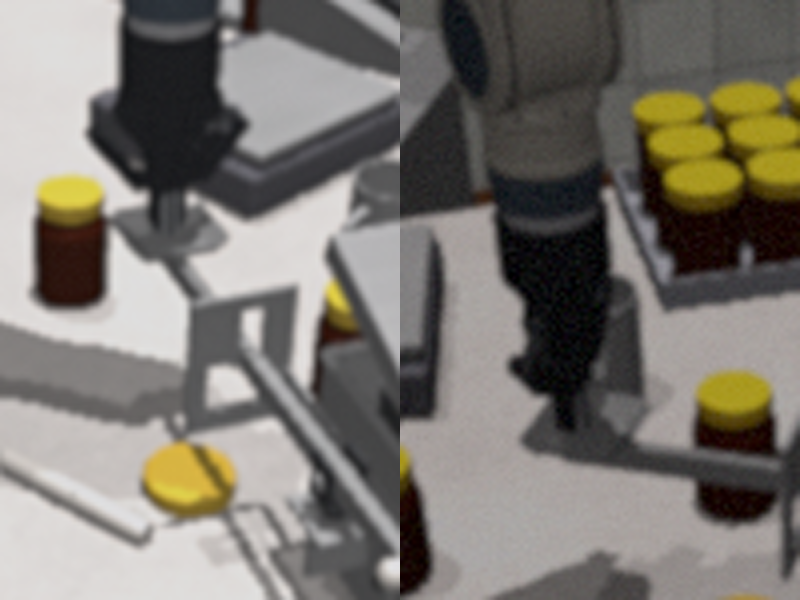

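The fingers are in the dish, scene (170,235), the lid is rising and the bar is midway down the slot. I'll continue to the stop.

>>> carry_out(
  steps=[
    [0,0,0.2,0,0,0,0],
    [0,0,0.4,0,0,0,0],
    [0,0,0.6,0,0,0,0],
    [0,0,0.75,0,0,0,0],
    [0,0,0.88,0,0,0,0],
    [0,0,0.95,0,0,0,0],
    [0,0,0.95,0,0,0,0],
  ],
)

```text
time_s: 3.13
tcp_pos: [448.2, 214.4, 108.3]
ee_rot: [0.98, 2.98, 0.002]
force: [2.8, -2.7, 10.4]
width: 0.003
gripper_force: 4.4
```

>>> carry_out(
  steps=[
    [0,0,0.06,0,0,0,0],
    [0,0,0.12,0,0,0,0],
    [0,0,0.12,0,0,0,0],
  ],
)

```text
time_s: 3.38
tcp_pos: [448.6, 214.3, 104.0]
ee_rot: [0.98, 2.979, 0.002]
force: [4.0, -4.6, 11.4]
width: -0.0
gripper_force: 5.2
```

>>> carry_out(
  steps=[
    [0,0,0.06,0,0,0,0],
    [0,0,0.12,0,0,0,0],
    [0,0,0.12,0,0,0,0],
  ],
)

```text
time_s: 3.63
tcp_pos: [449.0, 214.3, 99.5]
ee_rot: [0.98, 2.978, 0.003]
force: [4.5, -4.5, 12.9]
width: -0.001
gripper_force: 6.0
```

Run:
```python
from h import *
o=[]
for n,(r,c) in (("scene",(140,265)),("side",(120,190))):
    k=arm.capture(n)["color"][r:r+90,c:c+60,::-1]; o.append(cv2.resize(k,(400,600),interpolation=cv2.INTER_CUBIC))
cv2.imwrite("pics/g.png",np.hstack(o))
```

```text
(no output)
```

View pics/g.png

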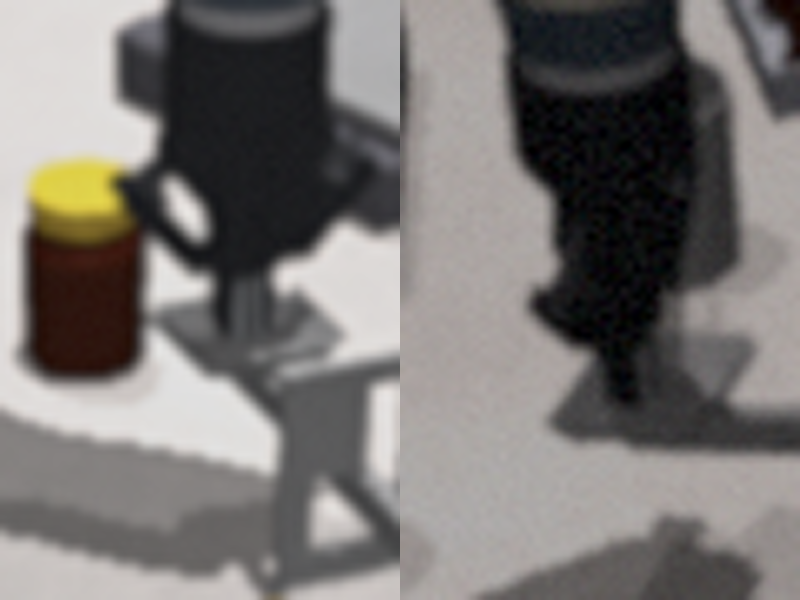

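The tip sits in the dish, scene (245,325) and side (625,400), with dish centres near (250,325) and (655,385). I'll check the pad height from these.

Run:
```python
from h import *
d=pickle.load(open("c.pkl","rb"))
P=[d[n]["intrinsics"]@np.c_[d[n]["R"],d[n]["t"]] for n in("scene","side")]
def t(p,q):
    p=(265+p[0]/6.667,140+p[1]/6.667);q=(190+(q[0]-400)/6.667,120+q[1]/6.667)
    X=cv2.triangulatePoints(P[0],P[1],np.array(p).reshape(2,1),np.array(q).reshape(2,1))[:,0];return (X[:3]/X[3]).round(1)
print(t((250,325),(655,385)),t((157,320),(553,420)),t((345,335),(755,340)),t((240,338),(625,402)))
for T in((449,214,99.5),):
  for M,o in zip(P,((265,140),(190,120))):
    v=M@np.r_[T,1];print((v[:2]/v[2]-o)*6.667)
print(arm.observe()["effort"].round(1))
```

```text
[456.7 212.8 109. ] [410.1 204.7 103. ] [504.2 220.8 117.2] [444.8 223.8  93.4]
[237.45270784 335.17458088]
[238.8925225  404.71258605]
[  2.9 -43.3  23.8   1.1   1.7  -0. ]
```

The pad is at about 100–105 mm, tilted as expected at the stop and well below 120. Now I'll push outward (tool -y), staying pressed.

>>> carry_out(
  steps=[
    [0,-0.12,0,0,0,0,0],
    [0,-0.25,0,0,0,0,0],
    [0,-0.37,0,0,0,0,0],
    [0,-0.5,0,0,0,0,0],
    [0,-0.62,0,0,0,0,0],
    [-0.02,-0.75,0,0,0,0,0],
    [-0.03,-0.87,0,0,0,0,0],
    [-0.04,-1.0,0,0,0,0,0],
  ],
)

```text
time_s: 4.4
tcp_pos: [427.3, 182.7, 100.1]
ee_rot: [0.978, 2.978, 0.009]
force: [5.5, 4.5, 12.0]
width: 0.0
gripper_force: 6.0
```

>>> carry_out(
  steps=[
    [-0.02,-0.12,0,0,0,0,0],
    [-0.03,-0.25,0,0,0,0,0],
    [-0.04,-0.37,0,0,0,0,0],
    [-0.06,-0.5,0,0,0,0,0],
    [-0.06,-0.5,0,0,0,0,0],
  ],
)

```text
time_s: 4.82
tcp_pos: [416.8, 164.5, 99.9]
ee_rot: [0.979, 2.978, 0.007]
force: [3.9, 1.7, 12.3]
width: -0.0
gripper_force: 6.0
```

Run:
```python
from h import *
o=[]
for n,(r,c) in (("scene",(150,265)),("side",(120,180))):
    k=arm.capture(n)["color"][r:r+105,c:c+70,::-1]; o.append(cv2.resize(k,(400,600),interpolation=cv2.INTER_CUBIC))
cv2.imwrite("pics/h.png",np.hstack(o))
```

```text
(no output)
```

View pics/h.png

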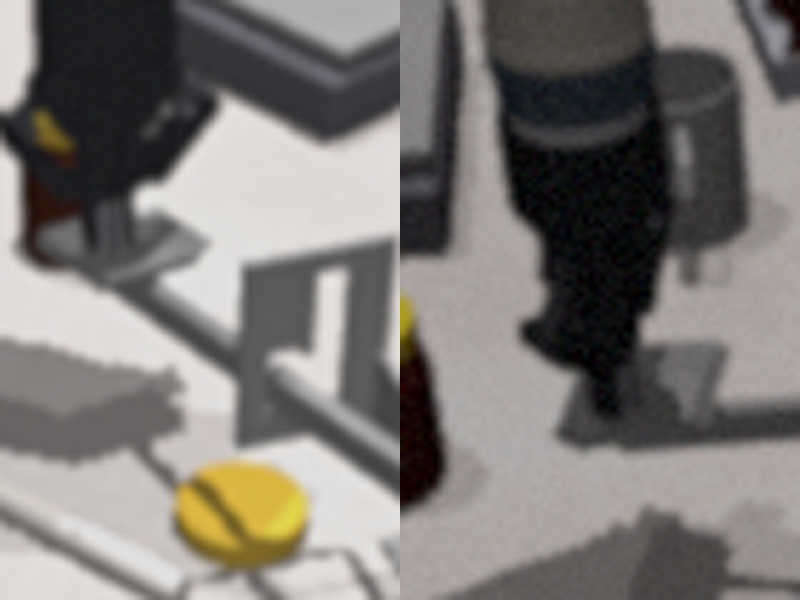

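The lever has moved outward, and the bar now passes through the pocket side of the gate at scene (270,365). I'll push on to the pocket's end until the force rises.

>>> carry_out(
  steps=[
    [0,-0.1,0,0,0,0,0],
    [0,-0.2,0,0,0,0,0],
    [0,-0.3,0,0,0,0,0],
    [0,-0.3,0,0,0,0,0],
  ],
)

```text
time_s: 5.25
tcp_pos: [409.1, 155.3, 99.6]
ee_rot: [0.979, 2.98, 0.008]
force: [2.6, 5.4, 11.2]
width: 0.001
gripper_force: 6.1
```

>>> carry_out(
  steps=[
    [0,-0.1,0,0,0,0,0],
    [0,-0.2,0,0,0,0,0],
    [0,-0.2,0,0,0,0,0],
  ],
)

```text
time_s: 5.5
tcp_pos: [405.4, 148.9, 99.9]
ee_rot: [0.978, 2.978, 0.009]
force: [6.7, 6.3, 10.9]
width: -0.001
gripper_force: 6.5
```

>>> carry_out(
  steps=[
    [0,-0.1,0,0,0,0,0],
    [0,-0.15,0,0,0,0,0],
    [0,-0.15,0,0,0,0,0],
  ],
)

```text
time_s: 5.75
tcp_pos: [403.5, 145.6, 100.3]
ee_rot: [0.977, 2.977, 0.016]
force: [12.3, 13.6, 9.2]
width: 0.0
gripper_force: 9.6
```

Run:
```python
from h import *
o=[]
for n,(r,c) in (("scene",(150,255)),("side",(120,170))):
    k=arm.capture(n)["color"][r:r+105,c:c+70,::-1]; o.append(cv2.resize(k,(400,600),interpolation=cv2.INTER_CUBIC))
cv2.imwrite("pics/i.png",np.hstack(o))
```

```text
(no output)
```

View pics/i.png

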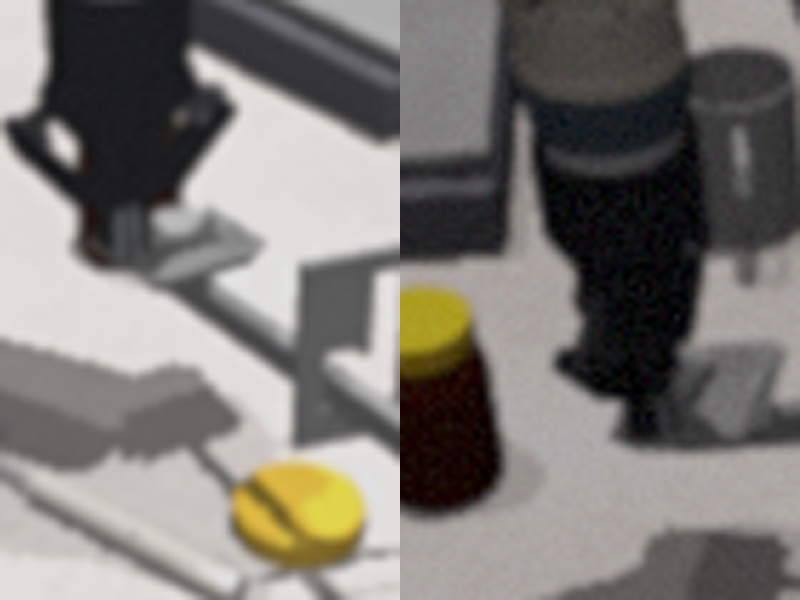

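Lateral force has jumped to 18 N with the fingers at the outward flare, so this is the pocket's end. Now I'll ease up slowly.

>>> carry_out(
  steps=[
    [0,0.03,-0.1,0,0,0,0],
    [0,0.05,-0.2,0,0,0,0],
    [0,0.05,-0.3,0,0,0,0],
    [0,0.05,-0.4,0,0,0,0],
    [0,0.05,-0.5,0,0,0,0],
    [0,0.05,-0.6,0,0,0,0],
    [0,0.05,-0.7,0,0,0,0],
    [0,0.05,-0.7,0,0,0,0],
  ],
)

```text
time_s: 6.52
tcp_pos: [400.8, 146.2, 127.3]
ee_rot: [0.979, 2.983, 0.008]
force: [-0.3, 10.0, 11.4]
width: -0.002
gripper_force: 7.1
```

>>> carry_out(
  steps=[
    [0,0.02,-0.05,0,0,0,0],
    [0,0.03,-0.1,0,0,0,0],
    [0,0.03,-0.15,0,0,0,0],
    [0,0.03,-0.2,0,0,0,0],
    [0,0.03,-0.25,0,0,0,0],
    [0,0.03,-0.25,0,0,0,0],
  ],
)

```text
time_s: 7.02
tcp_pos: [400.4, 145.4, 136.0]
ee_rot: [0.981, 2.984, -0.0]
force: [0.5, 0.2, -0.0]
width: 0.0
gripper_force: 0.0
```

The force fell to zero at 136 mm, so the lever is caught. I'll move clear and look.

>>> carry_out(
  steps=[
    [0,0,-0.3,0,0,0,0],
    [0,0,-0.8,0,0,0,0],
    [0,0,-1.5,0,0,0,0],
    [0.3,0,-2.2,0,0,0,0],
    [0.5,0,-3,0,0,0,0],
    [0.5,0,-3.5,0,0,0,0],
    [0.5,0,-3.5,0,0,0,0],
    [0.5,0,-3.5,0,0,0,0],
  ],
)

```text
time_s: 7.68
tcp_pos: [384.6, 157.2, 276.1]
ee_rot: [0.981, 2.983, 0.001]
force: [-0.5, -1.0, 0.3]
width: -0.0
gripper_force: 0.0
```

```bash
python3 w.py 0 0 0
python3 - <<'E'
from h import *
o=[]
for n,(r,c) in (("scene",(130,255)),("side",(90,190))):
    k=arm.capture(n)["color"][r:r+165,c:c+110,::-1]; o.append(cv2.resize(k,(400,600),interpolation=cv2.INTER_CUBIC))
cv2.imwrite("pics/j.png",np.hstack(o))
E
```

```text
t 7.68 tcp [384.6 157.2 276.1] f [-0.5 -1.   0.3] ty deg 53.6 tilt [ 0.002  0.    -1.   ]
units [ 5.42 -8.88  6.89]
```

View pics/j.png

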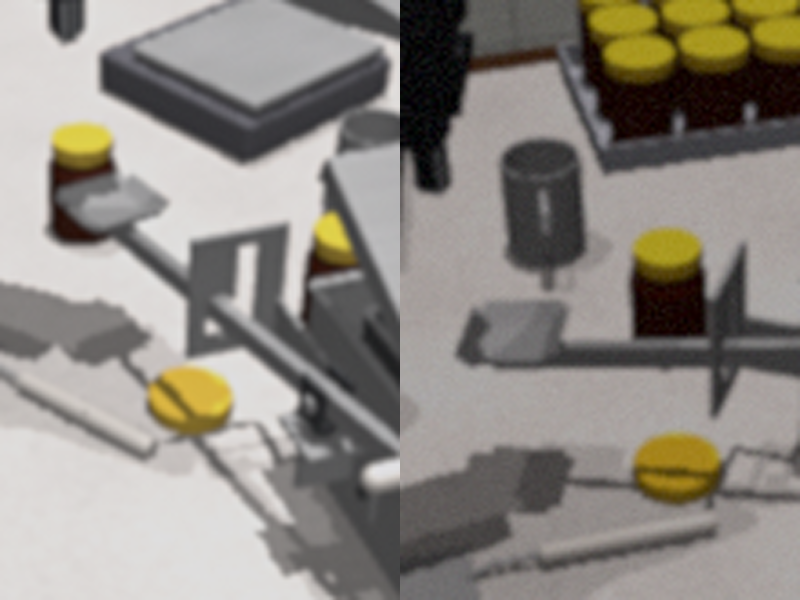

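The lever is caught in the pocket, with the bar at scene (215,305) on the outer side of the gate. The lid stands open, the robot is clear, and the jars, cap and mug are where they were. Handing in.

```bash
python3 -c "
from plant import arm
print(arm.job_done())"
```

```text
the job is handed in; nothing more can be done
None
```

I opened the sump: the last picture before hand-in showed the lever caught in the gate pocket, the lid standing open, the arm clear, and the jars, cap and mug in view where they were. I handed the job in after about 8 s on the robot's clock; the hand-in gave no verdict.

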